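Run the round housing along the fence onto the sprung stop

ROBOT

A 7-joint arm with a two-finger parallel gripper is mounted at the origin on the work surface. World frame = base frame: x ahead of the robot, y to its left, z up, the work surface at z = 0. Lengths are in m, angles in rad, forces in N, time in s.
With the tool pointing down it reaches from about 0.425 to 0.95 m from the base axis. Payload 16.7 kg.
Tool frame: the origin (TCP) lies at the very end of the fingers, on their centre line; the grasp point (between the pads) lies 19 mm behind it; z points along the fingers, y is the direction in which the jaws open and shut (so a half turn about z gives the same grasp; the last joint's range is limited). The gripper opens to 94 mm and grips with 3 to 60 N. Pads are 16 mm wide; open, the fingers measure 119 mm over their backs; the gripper's body (75 mm by 177 mm) begins 78 mm behind the grasp point.
Start: joints at [1.111, 0.426, 0.074, 1.606, -0.034, 1.111, -0.067], TCP at [0.206, -0.643, 0.205] pointing down, gripper open.
Joint ranges: [-2.85, 2.85], [-0.5, 2.14], [-1.23, 1.37], [0.21, 2.46], [-1.02, 4.16], [0.16, 2.05], [-2.73, 2.73]. Speed limits (rad/s): [1.89, 1.89, 2.39, 2.39, 3.01, 3.01, 3.01].

INTERFACE

Orientations are given as a 3x3 rotation matrix whose columns are the frame's x, y, z axes.
In Python, from workcell import r gives the robot as it stands.
- The arm moves only by the tool move_arm, never from a script. Its argument "deltas" is a list of rows, each a list of 7 numbers: the shift along the tool's x, y, z in m, then the turn, a rotation vector about the tool's x, y, z in rad, then the opening, from -1 (shut) to 1 (fully open). In form: [[tx, ty, tz, ax, ay, az, fingers], ...]. A call has 1 to 12 rows; each row is the pose to reach, as a shift and turn from the pose commanded when the call began, along the tool's axes at that moment; what a row does not reach only later rows make up. A row lasts 1/10 s, in which the tool goes at most 50 mm and 8.59 degrees, less where a joint would pass 70% of its speed; a pose out of reach is approached as far as the arm can. A call with a gripper value outside its range is refused whole. The fingers move at their own pace and stop on an object; "grip_force" is the grip in N (left out, the last holds). Time passes only in rows, so rows that repeat a pose let the fingers close. It gives the time, the measured TCP pose, the force and the opening at its end, in the units of the state.
- r.get_state(): the state, without advancing time (a new reading comes with each control period).
- r.capture(name): name is "scene" or "top" or "wrist"; returns (picture, depth): 384x512x3 uint8, red, green, blue; 384x512 float32, m along the optical axis (not along the pixel's ray), 0 where there is no reading.
- r.get_calibration(name): a dict with "intrinsics" (3x3 intrinsics, pixels), "eye" and "attitude" of the camera in the world. Camera axes: x right, y down, z forward; pixel columns grow to the right and rows downward; lengths in m; the calibration is good to about 2 mm. A picture is of the moment at which its call begins: read the wrist's pose just before it. get_calibration takes no time and is no camera call; for the wrist camera it gives the pose at the moment of the call.
- r.close_job(): hands the job in, once; it reports no verdict.
The state is a dict: "time": time; "joint_pos": joint angles; "qd": joint speeds; "tau": joint torques, N m; "tcp_pos": TCP position; "tcp_rot": TCP orientation; "wrist_force": force on the tool from outside, world axes, zero at the start; "ft_torque": the same for the moment, N m; "gripper_width": opening from 0.0 (shut) to 1.0 (fully open).
Only numpy, scipy, OpenCV 4.12 (cv2) and the standard library are available. Lean on these libraries where they do the work, as an engineer would, in place of code of your own. Each camera call takes 0.05 s, during which the arm holds its last target.

TASK

On the white jig board, push the round metal housing over against the wooden fence, then push it along the fence, keeping it against the fence all the way, in past the spring shoe until it bears on the sprung stop with the plunger about half pressed in. Work gently: never bottom the plunger out or shove hard, and leave everything else where it lies. Finish with the housing standing there on its own, still pressing the plunger in, and the arm clear.

Things in the scene. Friction and masses are not known exactly. Their poses are not given: they have to be found in the camera images.
- jig: White board 235 x 500 mm, 12 mm thick, fixed on the bench (jig x -205 to +30). Origin: at bench level under the middle of the fence's face; z up. The fence, a wooden bar along jig y for the whole 500 mm, 22 mm thick, top 52 mm above the bench, has its face in the plane x = 0, looking to -x (to the robot). The housing travels along it to -y.
- housing: Plain closed silvery metal cylinder standing upright, 96 mm across, 55 mm high, about 0.7 kg (+-30 %), too wide to grip; loose on the board at jig y 105 to 170 mm, 20 to 57 mm clear of the fence. Origin: centre of its underside; touching the fence it is at jig x = -48 mm.
- shoe_mouth (a point): Start of the flat face of the spring shoe, at jig (-90, -15, 30) mm; axes as the jig's. The shoe, an aluminium plate 28 mm high, 12 mm thick, faces the fence: flat from jig y -15 to -100, flared ramp out to (-103, +28). A wooden block behind it: x -155 to -125, y -97 to -7, 46 mm above the bench. It gives 13 mm in -x, 500 N/m.
- stop: Grey block 80 x 45 x 50 mm across the lane's -y end, fixed to the board; axes as the jig's. Origin: middle of its +y face, on the plunger's axis, at jig (-48, -180, 42) mm. A steel spindle sticks out of it to +y and ends in a sprung plunger with a black rubber button 26 mm across. The spindle is screwed out to a setting that is not measured.
- button_limit (a point): Point on the plunger's axis at jig (-48, -99, 42) mm. The button's unpressed face stands 0 to 24 mm from it, to -y: find it by feel or sight. The plunger gives 10 mm to -y at 600 N/m, no preload (3 N half in, 6 N fully in), then is solid. The shoe's squeeze (about 5 N) adds drag, unknown, when the housing is pushed, and holds it against the plunger.
- tape: Bystander: black roll of tape, 72 mm across, 19 mm high, flat on the board beyond the shoe block. Origin: centre of the underside.
- bearing: Bystander: small steel bearing ring, 32 mm across, 10 mm high, flat on the board near its robot-side edge. Origin: centre of the underside.
- driver: Bystander: screwdriver lying on the bench to the left. Origin under its middle.
- measure: Bystander: grey tape measure, 75 x 42 x 68 mm, on the bench to the right. Origin: centre of the underside.
- adapter: Bystander: black power adapter, 110 x 50 x 32 mm, on the bench to the right. Origin: centre of the underside.
- jar: Bystander: glass jar with a metal lid, 60 mm across, 75 mm high, on the bench to the left. Origin: centre of the underside.
- knife: Bystander: grey utility knife, shut, 150 x 26 x 18 mm, on the bench beyond the fence. Origin: centre of the underside.

How it is judged:
By the outcome, as a careful person would: the job done as asked, in the order asked, and still so for the second after the job is handed in, with the robot touching nothing.
It also fails if it takes over 72 s, if anything falls off the work surface, if the arm or the gripper's body presses on something with over 40 N, if the wrist force passes 120 N, or if a joint passes its speed limit or range.

## Working session

There is one attempt and no reset: what is moved stays moved. The work goes in short steps, Python scripts to look and compute and a tool call to move; the robot and the scene stay as the last step left them, time stands still between calls to the robot, and variables do not carry over. Pictures are saved under pics/ and viewed, and the job is handed in when it is done.

Besides the shell and the picture viewer there is one more tool, called as name(argument=value, ...), one argument or row to a line, values as JSON. move_arm: Moves the arm, as the interface text tells. Its arguments: {"type":"object","properties":{"deltas":{"type":"array","items":{"type":"array","items":{"type":"number"}}},"grip_force":{"type":"number"}},"required":["deltas"]}

```bash
mkdir -p pics; ls; python3 - <<'E'
from workcell import r
import cv2, numpy as np
s=r.get_state()
for k,v in s.items(): print(k,np.round(v,4).tolist())
for n in ["scene","top"]:
    p,d=r.capture(n); cv2.imwrite(f"pics/{n}0.png",p[:,:,::-1]); np.save(f"pics/{n}0.npy",d)
    c=r.get_calibration(n); print(n,{k:np.round(v,4).tolist() for k,v in c.items()})
E
```

```text
pics
time 0.0
joint_pos [1.1115, 0.4267, 0.0739, 1.6066, -0.0341, 1.1108, -0.0671]
qd [-0.0001, -0.0014, 0.0005, 0.0013, 0.0006, 0.0006, 0.0004]
tau [0.001, -93.5791, 3.6675, -45.4195, -0.0487, 0.0202, 0.0002]
tcp_pos [0.2056, -0.6425, 0.2048]
tcp_rot [[0.9524, 0.3048, -0.0005], [0.3048, -0.9524, 0.0012], [-0.0001, -0.0013, -1.0]]
wrist_force [-0.164, 0.274, 1.0163]
ft_torque [0.0149, -0.0193, -0.0445]
gripper_width 1.001
scene {'intrinsics': [[354.2575, 0.0, 254.6694], [0.0, 354.2575, 193.6533], [0.0, 0.0, 1.0]], 'eye': [1.2251, 0.3414, 0.8768], 'attitude': [[-0.5071, 0.6582, -0.5564], [0.8619, 0.3844, -0.3308], [-0.0039, -0.6473, -0.7622]]}
top {'intrinsics': [[457.9769, 0.0, 261.1111], [0.0, 457.9769, 187.29], [0.0, 0.0, 1.0]], 'eye': [0.3352, -0.0234, 1.3287], 'attitude': [[0.0256, -0.9779, 0.2077], [-0.9997, -0.0259, 0.001], [0.0045, -0.2077, -0.9782]]}
```

View pics/scene0.png

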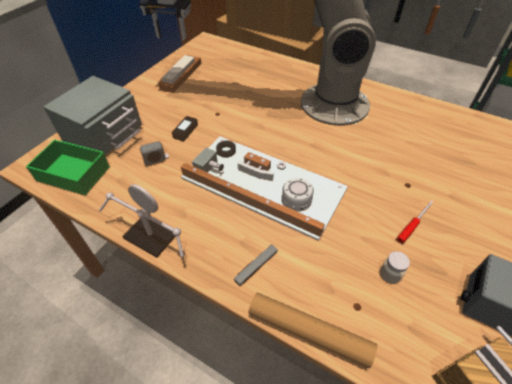

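View pics/top0.png

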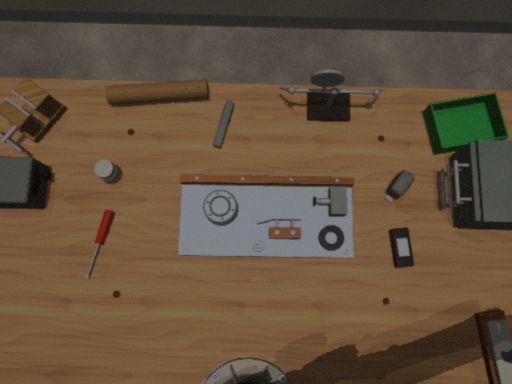

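```bash
cat > h.py <<'E'
import numpy as np, cv2
from workcell import r
def ray(c,uv,z):
    K=np.array(c["intrinsics"]);R=np.array(c["attitude"]);e=np.array(c["eye"])
    uv=np.atleast_2d(uv).astype(float)
    d=np.c_[(uv[:,0]-K[0,2])/K[0,0],(uv[:,1]-K[1,2])/K[1,1],np.ones(len(uv))]@R.T
    return e+d*((z-e[2])/d[:,2])[:,None]
def cloud(c,d):
    K=np.array(c["intrinsics"]);R=np.array(c["attitude"]);e=np.array(c["eye"])
    v,u=np.mgrid[:d.shape[0],:d.shape[1]]
    P=np.stack([(u-K[0,2])/K[0,0]*d,(v-K[1,2])/K[1,1]*d,d],-1)
    return P@R.T+e
def proj(c,P):
    K=np.array(c["intrinsics"]);R=np.array(c["attitude"]);e=np.array(c["eye"])
    q=(np.atleast_2d(P)-e)@R; q=q@K.T; return q[:,:2]/q[:,2:]
E
python3 - <<'E'
from h import *
for n,(x0,y0,x1,y1),k in [("top",(170,165,365,265),4),("scene",(170,125,355,245),4)]:
    p=cv2.imread(f"pics/{n}0.png")[y0:y1,x0:x1]
    cv2.imwrite(f"pics/{n}0z.png",cv2.resize(p,None,fx=k,fy=k,interpolation=cv2.INTER_CUBIC))
c=r.get_calibration("top");d=np.load("pics/top0.npy");P=cloud(c,d)
for (u,v) in [(200,230),(195,215),(260,180),(220,207),(220,195),(338,200),(284,232),(330,228),(205,250),(100,250)]:
    print(u,v,np.round(P[v,u],4))
E
```

```text
200 230 [0.4842 0.1504 0.0132]
195 215 [0.5274 0.1672 0.013 ]
260 180 [ 0.6277 -0.0185  0.0512]
220 207 [0.5443 0.0913 0.0642]
220 195 [0.5779 0.0925 0.0673]
338 200 [ 0.5729 -0.239   0.0644]
284 232 [ 0.481  -0.0897  0.0462]
330 228 [ 0.4974 -0.2209  0.0325]
205 250 [0.4274 0.1329 0.015 ]
100 250 [0.4204 0.4355 0.0032]
```

View pics/top0z.png

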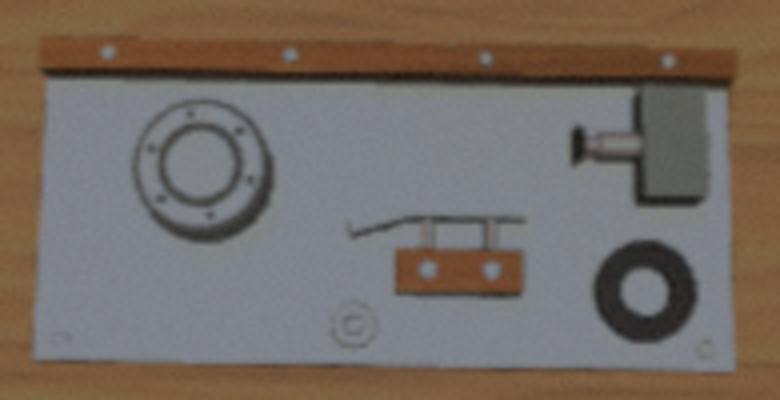

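View pics/scene0z.png

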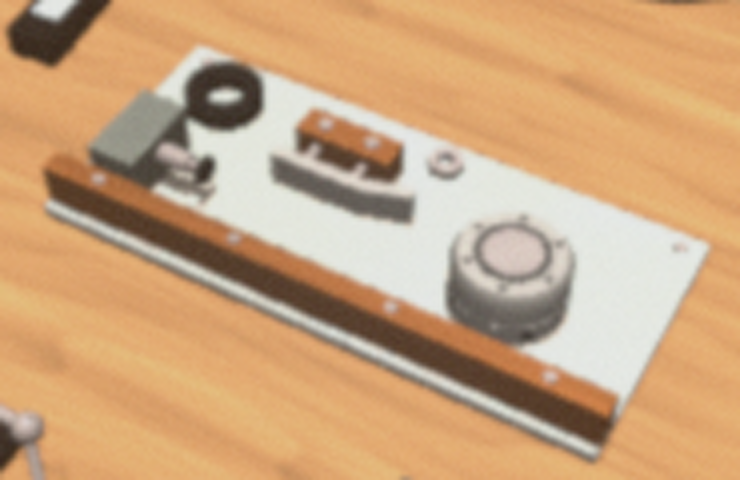

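```bash
python3 - <<'E'
from h import *
c=r.get_calibration("top");p=cv2.imread("pics/top0.png");d=np.load("pics/top0.npy");P=cloud(c,d)
hsv=cv2.cvtColor(p,cv2.COLOR_BGR2HSV)
w=((hsv[...,1]<60)&(hsv[...,2]>85)).astype(np.uint8); w[:165]=0;w[265:]=0;w[:,:165]=0;w[:,370:]=0
cv2.imwrite("pics/w.png",w*255)
# near edge & side edges of the board via subpixel columns
g=cv2.cvtColor(p,cv2.COLOR_BGR2GRAY).astype(float); 
S=hsv[...,1].astype(float)
# near edge: for each col find saturation crossing from bottom
def cross(line,th):
    i=np.where((line[:-1]<th)&(line[1:]>=th))[0]
    return [k+(th-line[k])/(line[k+1]-line[k]) for k in i]
Sb=cv2.GaussianBlur(S,(3,3),0.7)
pts=[]
for u in list(range(190,345)):
    x=cross(Sb[245:268,u],70)
    if x: pts.append((u,245+x[-1]))
near=ray(c,pts,0.012)
# fence face edge at top: brown -> dark transition; look at value channel
lft=[];rgt=[]
for v in range(192,252):
    x=cross(Sb[v,172:190][::-1],70)
    if x: lft.append((189-x[0],v))
    x=cross(Sb[v,345:362],70)
    if x: rgt.append((345+x[0],v))
L=ray(c,lft,0.012);Rr=ray(c,rgt,0.012)
def fit(a):
    vx,vy,x,y=cv2.fitLine(a[:,:2].astype(np.float32),cv2.DIST_HUBER,0,0.001,0.001).ravel();return vx,vy,x,y
for n,a in (("near",near),("L",L),("R",Rr)):
    f=fit(a);print(n,len(a),np.round(f,4),"ang",np.degrees(np.arctan2(f[1],f[0])))
    nn=np.array([-f[1],f[0]]);print(np.std((a[:,:2]-np.array(f[2:]))@nn))
m=(P[...,2]>0.04)&(P[...,2]<0.065)&(hsv[...,1]>90);m[:165]=0;m[200:]=0;m[:,:175]=0;m[:,360:]=0
# fence top edges per column using V
for u in (240,270,300):print(u,hsv[172:192,u].tolist())
E
```

```text
near 155 [ 0.0102 -0.9999  0.4131  0.0408] ang -89.414986
0.0002662309353432261
L 60 [0.9999 0.0103 0.5155 0.2129] ang 0.5927132
0.00019334708671183944
R 60 [ 0.9999  0.0114  0.521  -0.2895] ang 0.6538337
0.00023256087003419962
240 [[16, 129, 125], [16, 126, 128], [15, 130, 122], [14, 146, 108], [13, 151, 110], [12, 132, 110], [11, 85, 111], [10, 102, 107], [12, 136, 111], [13, 159, 114], [14, 151, 105], [12, 125, 57], [13, 74, 48], [20, 9, 81], [84, 10, 125], [75, 4, 128], [90, 8, 132], [113, 17, 138], [113, 24, 139], [104, 24, 140]]
270 [[14, 125, 124], [15, 128, 126], [14, 131, 125], [14, 136, 122], [13, 157, 109], [12, 148, 110], [12, 157, 107], [13, 160, 115], [13, 166, 106], [12, 156, 106], [12, 158, 92], [10, 103, 52], [16, 108, 40], [19, 40, 70], [25, 14, 108], [60, 8, 131], [77, 14, 131], [102, 19, 136], [106, 24, 138], [106, 24, 140]]
300 [[14, 124, 123], [15, 124, 125], [16, 120, 128], [14, 131, 119], [13, 148, 105], [13, 155, 102], [13, 154, 109], [12, 155, 107], [12, 159, 101], [12, 163, 100], [13, 165, 96], [13, 152, 82], [9, 100, 51], [17, 92, 50], [24, 31, 82], [45, 16, 127], [47, 14, 130], [60, 8, 130], [85, 12, 133], [101, 15, 135]]
```

```bash
python3 - <<'E'
from h import *
c=r.get_calibration("wrist");s=r.get_state()
R=np.array(s["tcp_rot"]);print(np.array(c["intrinsics"])[[0,1],[0,1]],np.array(c["intrinsics"])[:2,2])
print("cam in tool",R.T@(np.array(c["eye"])-s["tcp_pos"]));print(np.round(R.T@np.array(c["attitude"]),3))
c=r.get_calibration("top")
J=lambda p:np.array(p)
th=np.radians(0.61);Rj=np.array([[np.cos(th),-np.sin(th)],[np.sin(th),np.cos(th)]]);o=np.array([0.6193,-0.0372])
h=ray(c,[[170+201/4-.375,165+165/4-.375]],0.067)[0];print("housing",h,(h[:2]-o)@Rj)
b=ray(c,[[170+572/4-.375,165+147/4-.375]],0.042)[0];print("button",b,(b[:2]-o)@Rj)
f=ray(c,[[240,182.6],[300,183.2]],0.052);print(f,(f[:,:2]-o)@Rj)
# goals
def togo(p,yaw):
    tx=np.array([np.cos(yaw),np.sin(yaw),0]);ty=np.array([np.sin(yaw),-np.cos(yaw),0]);Rg=np.c_[tx,ty,[0,0,-1]]
    d=R.T@(np.array(p)-s["tcp_pos"]);rv=cv2.Rodrigues(R.T@Rg)[0].ravel();print(np.round(d,4),np.round(rv,4))
togo([0.5,-0.04,0.33],0.0106)
E
```

```text
[331.80051888 331.80051888] [260.98801274 194.12345481]
cam in tool [ 8.30554490e-02 -3.73154614e-05 -1.79650785e-01]
[[-0.001 -0.959 -0.282]
 [ 1.    -0.001 -0.001]
 [ 0.    -0.282  0.959]]
housing [0.54702663 0.09148752 0.067     ] [-0.07089923  0.12944967]
button [ 0.57120662 -0.17026723  0.042     ] [-0.04950733 -0.13254767]
[[ 0.6183658   0.0384111   0.052     ]
 [ 0.62116385 -0.13294099  0.052     ]] [[-0.00012916  0.07561676]
 [ 0.00084445 -0.0957554 ]]
[ 0.464  -0.4842 -0.1247] [-0.0011  0.0003  0.2992]
```

move_arm(
  deltas=[
    [0.047,-0.038,-0.004,0,0,0.025,1],
    [0.093,-0.076,-0.008,0,0,0.05,1],
    [0.14,-0.113,-0.011,0,0,0.075,1],
    [0.186,-0.151,-0.015,0,0,0.1,1],
    [0.233,-0.189,-0.019,0,0,0.125,1],
    [0.28,-0.227,-0.023,0,0,0.15,1],
    [0.326,-0.265,-0.026,0,0,0.175,1],
    [0.373,-0.302,-0.03,0,0,0.2,1],
    [0.419,-0.34,-0.034,0,0,0.224,1],
    [0.466,-0.378,-0.038,0,0,0.25,1],
    [0.513,-0.416,-0.042,0,0,0.275,1],
    [0.559,-0.4536,-0.045,0,0,0.299,1],
  ],
)

```text
time: 1.3
tcp_pos: [0.5343, -0.14, 0.2434]
tcp_rot: [[1.0, 0.01, 0.0], [0.01, -1.0, -0.0], [0.0, 0.0, -1.0]]
wrist_force: [2.1, -0.8, 0.6]
gripper_width: 1.001
```

move_arm(
  deltas=[
    [0.02,-0.03,-0.002,0,0,0,1],
    [0.04,-0.06,-0.004,0,0,0,1],
    [0.065,-0.1,-0.006,0,0,0,1],
    [0.065,-0.1,-0.006,0,0,0,1],
  ],
)

```text
time: 1.7
tcp_pos: [0.5995, -0.0346, 0.2489]
tcp_rot: [[1.0, 0.018, 0.0], [0.018, -1.0, 0.003], [0.0, -0.003, -1.0]]
wrist_force: [-0.1, 0.7, -0.5]
gripper_width: 1.001
```

```bash
python3 - <<'E'
from h import *
s=r.get_state();print(s["time"],s["tcp_pos"],s["joint_pos"],s["wrist_force"])
c=r.get_calibration("wrist")
p,d=r.capture("wrist");cv2.imwrite("pics/w1.png",p[:,:,::-1]);np.savez("pics/w1.npz",d=d,**c)
E
```

```text
1.7 [ 0.59952468 -0.03459393  0.24888283] [ 0.1834151   0.28490174 -0.28461824  1.71323021  0.08351779  1.15513241
 -1.67706894] [-0.0724346  0.7401224 -0.4753481]
```

View pics/w1.png

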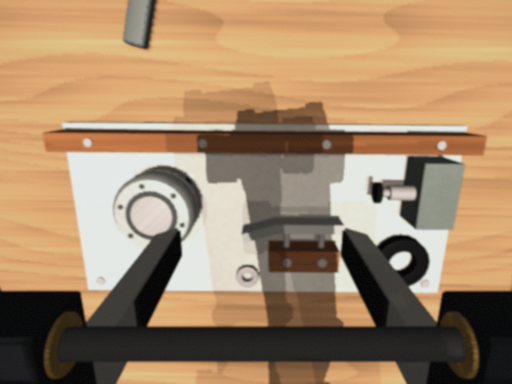

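```bash
python3 - <<'E'
from h import *
p=cv2.imread("pics/w1.png")
for i,(x0,y0,x1,y1) in enumerate([(60,120,220,250),(340,120,490,250)]):
    cv2.imwrite(f"pics/w1z{i}.png",cv2.resize(p[y0:y1,x0:x1],None,fx=5,fy=4.5,interpolation=cv2.INTER_CUBIC) if 0 else cv2.resize(p[y0:y1,x0:x1],None,fx=4.5,fy=4.5,interpolation=cv2.INTER_CUBIC))
E
```

```text
(no output)
```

View pics/w1z0.png

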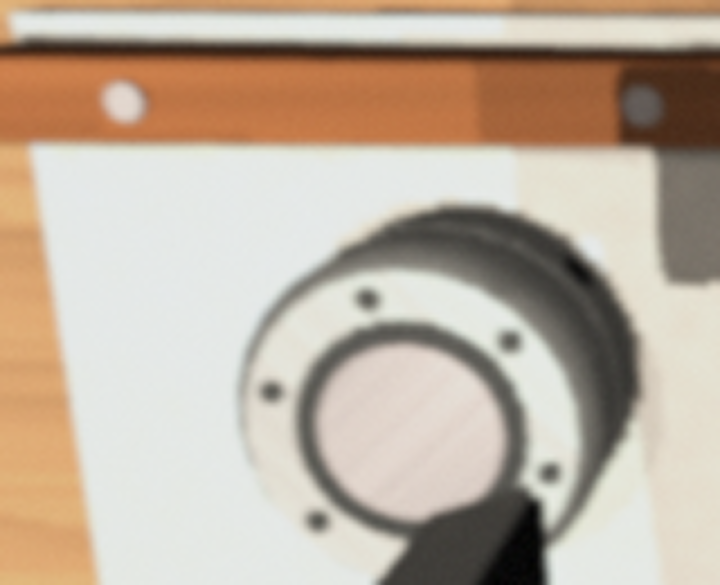

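View pics/w1z1.png

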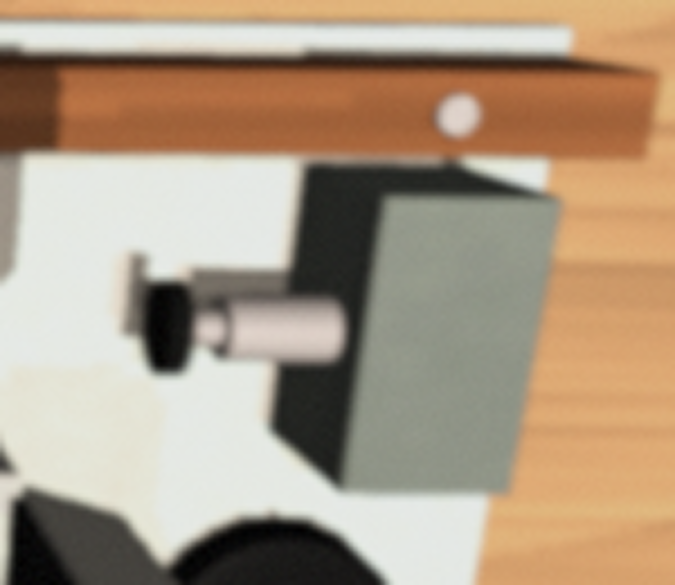

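```bash
python3 - <<'E'
from h import *
c=dict(np.load("pics/w1.npz"));d=c["d"];P=cloud(c,d)
Z0=lambda x,y:[60+(x+.5)/4.5-.5,120+(y+.5)/4.5-.5]
Z1=lambda x,y:[340+(x+.5)/4.5-.5,120+(y+.5)/4.5-.5]
f=ray(c,[Z0(50,142),Z0(300,143),Z1(200,153),Z1(600,157)],.052)
print("fence front",np.round(f,4).tolist())
print("fence right end",ray(c,[Z1(643,157),Z1(657,73)],.052).round(4).tolist())
print("fence back",ray(c,[Z0(50,50),Z1(300,58)],.052).round(4).tolist())
print("board back edge",ray(c,[Z0(50,12),Z1(300,25)],.012).round(4).tolist())
print("board R back corner",ray(c,[Z1(572,28)],.012).round(4).tolist(), "L", ray(c,[Z0(10,14)],.012).round(4).tolist())
print("board left edge",ray(c,[Z0(33,160),Z0(95,550)],.012).round(4).tolist(),"right",ray(c,[Z1(549,170),Z1(480,560)],.012).round(4).tolist())
print("housing",ray(c,[Z0(411.5,434)],.067).round(4).tolist())
print("block top corners",ray(c,[Z1(382,197),Z1(343,490),Z1(560,200),Z1(508,492)],.062).round(4).tolist())
print("button left edge",ray(c,[Z1(145,325)],.029).round(4),ray(c,[Z1(145,325)],.035).round(4),"right",ray(c,[Z1(192,325)],.055).round(4))
print("spindle base",ray(c,[Z1(345,325)],.05).round(4))
v,u=np.mgrid[:384,:512]
def dep(x,y):print((x,y),P[y,x].round(4))
for q in ((151,216),(430,185),(300,140),(100,240),(375,190),(290,256)):dep(*q)
print(np.median(P[200:240,85:100].reshape(-1,3)[:,2]))
E
```

```text
fence front [[0.619, 0.1838, 0.052], [0.6199, 0.1203, 0.052], [0.6224, -0.1738, 0.052], [0.6231, -0.2752, 0.052]]
fence right end [[0.6233, -0.2861, 0.052], [0.6444, -0.2853, 0.052]]
fence back [[0.6421, 0.1804, 0.052], [0.6465, -0.1958, 0.052]]
board back edge [[0.6481, 0.2016, 0.012], [0.6516, -0.2118, 0.012]]
board R back corner [[0.6521, -0.2863, 0.012]] L [[0.6474, 0.2127, 0.012]]
board left edge [[0.6071, 0.2124, 0.012], [0.4876, 0.2112, 0.012]] right [[0.6128, -0.2873, 0.012], [0.4932, -0.2888, 0.012]]
housing [[0.5474, 0.0928, 0.067]]
block top corners [[0.6137, -0.2167, 0.062], [0.5354, -0.2186, 0.062], [0.6137, -0.261, 0.062], [0.5356, -0.2621, 0.062]]
button left edge [[ 0.5704 -0.173   0.029 ]] [[ 0.5721 -0.1709  0.035 ]] right [[ 0.5779 -0.1761  0.055 ]]
spindle base [[ 0.5772 -0.2182  0.05  ]]
(151, 216) [0.5484 0.092  0.0695]
(430, 185) [ 0.5891 -0.2264  0.0627]
(300, 140) [ 0.6361 -0.0773  0.0514]
(100, 240) [0.4909 0.1843 0.0123]
(375, 190) [ 0.578  -0.1699  0.0477]
(290, 256) [ 0.4892 -0.0724  0.0472]
0.012569848725926619
```

```bash
python3 - <<'E'
from h import *
cw=dict(np.load("pics/w1.npz"));ct=r.get_calibration("top");cs=r.get_calibration("scene")
obs=[(ct,[170+578.5/4-.5,165+146.5/4-.5]),(cs,[170+206.5/4-.5,125+168.5/4-.5]),(cw,[340+168.5/4.5-.5,120+327.5/4.5-.5])]
def tri(o):
    A=np.zeros((3,3));b=np.zeros(3)
    for c,uv in o:
        e=np.array(c["eye"]);x=ray(c,[uv],0)[0]-e;x/=np.linalg.norm(x);M=np.eye(3)-np.outer(x,x);A+=M;b+=M@e
    return np.linalg.solve(A,b)
print(tri(obs),tri(obs[1:]),tri(obs[::2]),tri(obs[:2]))
for c,uv in obs: print(ray(c,[uv],.042))
d=np.load("pics/scene0.npy");P=cloud(cs,d)
print(P[160:175,215:228][::3,::2].round(3).tolist())
E
python3 - <<'E'
import cv2
p=cv2.imread("pics/scene0.png")[145:195,180:250]
cv2.imwrite("pics/s0b.png",cv2.resize(p,None,fx=10,fy=10,interpolation=cv2.INTER_CUBIC))
E
```

```text
[ 0.57260678 -0.17455668  0.04347378] [ 0.57530293 -0.17246016  0.04811172] [ 0.57270219 -0.17519804  0.03950758] [ 0.57189293 -0.17469197  0.04391137]
[[ 0.57204491 -0.17454948  0.042     ]]
[[ 0.57052029 -0.17628243  0.042     ]]
[[ 0.57356809 -0.1746619   0.042     ]]
[[[0.546, -0.219, 0.031], [0.528, -0.225, 0.013], [0.523, -0.22, 0.011], [0.521, -0.213, 0.012], [0.518, -0.206, 0.014], [0.517, -0.199, 0.016], [0.512, -0.194, 0.014]], [[0.577, -0.195, 0.055], [0.57, -0.192, 0.051], [0.533, -0.213, 0.008], [0.566, -0.179, 0.054], [0.532, -0.197, 0.016], [0.526, -0.193, 0.012], [0.523, -0.186, 0.013]], [[0.582, -0.193, 0.046], [0.579, -0.186, 0.047], [0.581, -0.176, 0.054], [0.575, -0.173, 0.051], [0.566, -0.171, 0.044], [0.539, -0.184, 0.014], [0.536, -0.178, 0.014]], [[0.565, -0.208, 0.01], [0.564, -0.2, 0.013], [0.587, -0.173, 0.047], [0.577, -0.173, 0.039], [0.554, -0.182, 0.013], [0.549, -0.177, 0.012], [0.549, -0.17, 0.015]], [[0.581, -0.196, 0.015], [0.578, -0.191, 0.015], [0.571, -0.187, 0.011], [0.568, -0.181, 0.012], [0.565, -0.175, 0.012], [0.564, -0.168, 0.015], [0.56, -0.162, 0.015]]]
```

View pics/s0b.png

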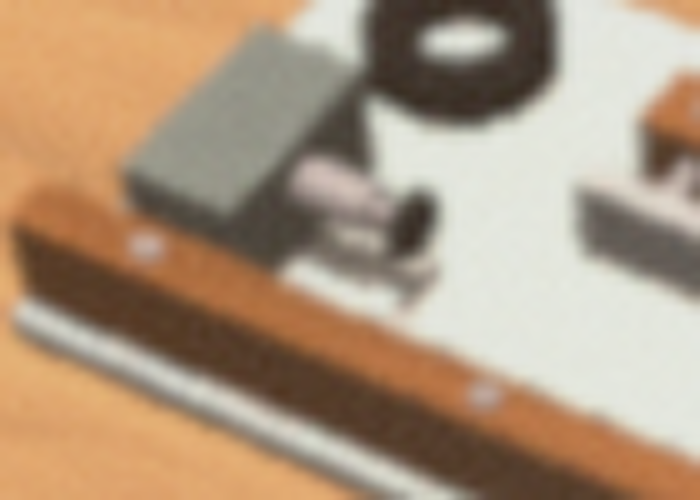

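move_arm(
  deltas=[
    [-0.034,-0.032,0.03,0,0,0.008,0],
    [-0.068,-0.065,0.06,0,0,0.008,0],
    [-0.103,-0.097,0.09,0,0,0.008,0],
    [-0.137,-0.13,0.12,0,0,0.008,0],
    [-0.137,-0.13,0.15,0,0,0.008,0],
    [-0.137,-0.13,0.15,0,0,0.008,0],
    [-0.137,-0.13,0.15,0,0,0.008,0],
  ],
)

```text
time: 2.45
tcp_pos: [0.459, 0.0866, 0.0991]
tcp_rot: [[1.0, 0.003, -0.001], [0.003, -1.0, -0.001], [-0.001, 0.001, -1.0]]
wrist_force: [0.8, 0.3, 1.5]
gripper_width: 0.5
```

```bash
python3 - <<'E'
from h import *
s=r.get_state();print(s["time"],s["tcp_pos"],s["tcp_rot"][0][1],s["joint_pos"],s["wrist_force"],s["gripper_width"])
c=r.get_calibration("wrist")
p,d=r.capture("wrist");cv2.imwrite("pics/w2.png",p[:,:,::-1]);np.savez("pics/w2.npz",d=d,**c)
E
```

```text
2.45 [0.45895653 0.08658135 0.09913977] 0.0025441823243924876 [ 0.00621263  0.24937886 -0.37297382  2.14080658  0.12918884  0.7734606
 -2.01728177] [0.8235961  0.29252561 1.45554612] 0.4998253295853977
```

View pics/w2.png

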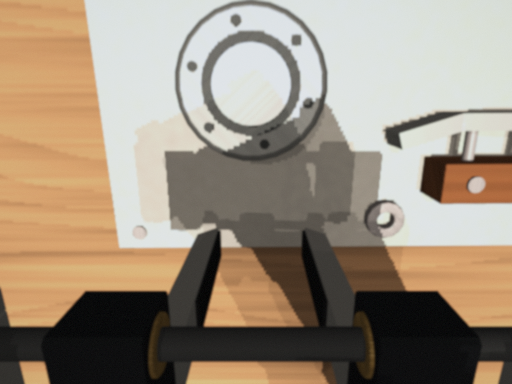

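```bash
python3 - <<'E'
from h import *
c=dict(np.load("pics/w2.npz"))
print(ray(c,[[251.5,80],[176,80],[327,80],[251.5,1],[251.5,159]],.067).round(4).tolist())
print(ray(c,[[219,236],[303,236]],.099),"bearing",ray(c,[[384,218]],.022), "edge",ray(c,[[120,247],[380,245]],.012))
s=r.get_state();print(s["tcp_pos"],s["tcp_rot"])
E
```

```text
[[0.5514, 0.0927, 0.067], [0.5514, 0.1383, 0.067], [0.5515, 0.0471, 0.067], [0.5939, 0.0924, 0.067], [0.5032, 0.093, 0.067]]
[[0.46339064 0.11149151 0.099     ]
 [0.46345216 0.0622146  0.099     ]] bearing [[ 0.44585929 -0.01461472  0.022     ]] edge [[ 0.41463621  0.21074511  0.012     ]
 [ 0.41683965 -0.01775756  0.012     ]]
[0.46006161 0.08653675 0.09991344] [[ 9.99998517e-01  1.63537541e-03  5.40479397e-04]
 [ 1.63544434e-03 -9.99998655e-01 -1.27116124e-04]
 [ 5.40270787e-04  1.27999859e-04 -9.99999846e-01]]
```

move_arm(
  deltas=[
    [0,-0.006,0.02,0,0,-0.008,0],
    [0,-0.006,0.045,0,0,-0.008,0],
    [0,-0.006,0.072,0,0,-0.008,0],
    [0.01,-0.006,0.072,0,0,-0.008,0],
    [0.02,-0.006,0.072,0,0,-0.008,0],
    [0.028,-0.006,0.072,0,0,-0.008,0],
    [0.032,-0.006,0.072,0,0,-0.008,0],
    [0.036,-0.006,0.072,0,0,-0.008,0],
    [0.04,-0.006,0.072,0,0,-0.008,0],
    [0.044,-0.006,0.072,0,0,-0.008,0],
    [0.046,-0.006,0.072,0,0,-0.008,0],
  ],
)

```text
time: 3.6
tcp_pos: [0.5053, 0.0935, 0.0273]
tcp_rot: [[1.0, 0.011, -0.0], [0.011, -1.0, -0.0], [-0.0, 0.0, -1.0]]
wrist_force: [-3.2, 0.3, 1.9]
gripper_width: 0.502
```

move_arm(
  deltas=[
    [0.002,0,0,0,0,0,0],
    [0.004,0,0,0,0,0,0],
    [0.006,0,0,0,0,0,0],
    [0.008,0,0,0,0,0,0],
    [0.01,0,0,0,0,0,0],
  ],
)

```text
time: 4.1
tcp_pos: [0.5153, 0.0937, 0.0272]
tcp_rot: [[1.0, 0.011, 0.0], [0.011, -1.0, 0.0], [0.0, -0.0, -1.0]]
wrist_force: [-2.9, -0.2, 0.9]
gripper_width: 0.502
```

```bash
python3 - <<'E'
from h import *
s=r.get_state();print(s["time"],s["tcp_pos"],s["wrist_force"])
c=r.get_calibration("wrist")
p,d=r.capture("wrist");cv2.imwrite("pics/w3.png",p[:,:,::-1]);np.savez("pics/w3.npz",d=d,**c)
E
```

```text
4.1 [0.51533499 0.09368889 0.02719796] [-2.87089302 -0.19556448  0.89242133]
```

View pics/w3.png

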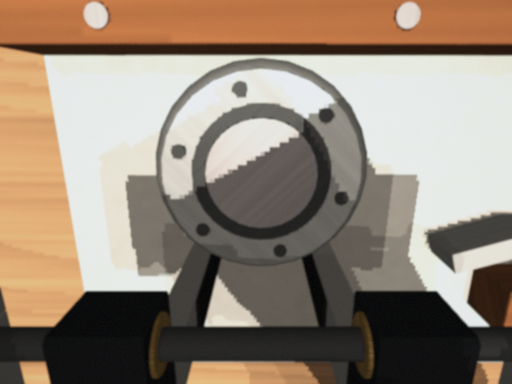

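```bash
python3 - <<'E'
from h import *
c=dict(np.load("pics/w3.npz"))
a=ray(c,[[261.5,59.5],[156.5,160],[367,160],[261.5,265]],.067);f=ray(c,[[261.5,46.5],[100,46],[450,47]],.052)
print(a.round(4).tolist(),f.round(4).tolist())
E
```

```text
[[0.6122, 0.0947, 0.067], [0.5719, 0.139, 0.067], [0.5728, 0.0493, 0.067], [0.5225, 0.0938, 0.067]] [[0.6189, 0.0947, 0.052], [0.6185, 0.1642, 0.052], [0.6195, 0.0136, 0.052]]
```

move_arm(
  deltas=[
    [0.001,0,0,0,0,0,0],
    [0.002,0,0,0,0,0,0],
    [0.003,0,0,0,0,0,0],
  ],
)

```text
time: 4.45
tcp_pos: [0.5182, 0.0937, 0.0272]
tcp_rot: [[1.0, 0.011, -0.0], [0.011, -1.0, 0.0], [-0.0, -0.0, -1.0]]
wrist_force: [-1.5, -0.0, 2.1]
gripper_width: 0.5
```

move_arm(
  deltas=[
    [0.0005,0,0,0,0,0,0],
    [0.001,0,0,0,0,0,0],
  ],
)

```text
time: 4.65
tcp_pos: [0.5192, 0.0937, 0.0272]
tcp_rot: [[1.0, 0.011, -0.0], [0.011, -1.0, 0.0], [-0.0, -0.0, -1.0]]
wrist_force: [-3.0, -0.1, 1.1]
gripper_width: 0.498
```

move_arm(
  deltas=[
    [0.0005,0,0,0,0,0,0],
    [0.001,0,0,0,0,0,0],
  ],
)

```text
time: 4.85
tcp_pos: [0.5202, 0.0937, 0.0272]
tcp_rot: [[1.0, 0.011, -0.0], [0.011, -1.0, 0.0], [-0.0, -0.0, -1.0]]
wrist_force: [-1.7, -0.4, 0.3]
gripper_width: 0.498
```

move_arm(
  deltas=[
    [0.0005,0,0,0,0,0,0],
    [0.001,0,0,0,0,0,0],
  ],
)

```text
time: 5.05
tcp_pos: [0.5211, 0.0937, 0.0272]
tcp_rot: [[1.0, 0.011, -0.0], [0.011, -1.0, -0.0], [-0.0, 0.0, -1.0]]
wrist_force: [-5.0, 1.0, 3.6]
gripper_width: 0.501
```

move_arm(
  deltas=[
    [0.0005,0,0,0,0,0,0],
    [0.0005,0,0,0,0,0,0],
  ],
)

```text
time: 5.25
tcp_pos: [0.5211, 0.0937, 0.0271]
tcp_rot: [[1.0, 0.011, -0.001], [0.011, -1.0, -0.0], [-0.001, 0.0, -1.0]]
wrist_force: [-5.9, 0.1, 4.9]
gripper_width: 0.5
```

```bash
python3 - <<'E'
from h import *
s=r.get_state();print(s["time"],s["tcp_pos"],s["wrist_force"])
c=r.get_calibration("wrist")
p,d=r.capture("wrist");cv2.imwrite("pics/w4.png",p[:,:,::-1]);np.savez("pics/w4.npz",d=d,**c)
cv2.imwrite("pics/w4z.png",cv2.resize(p[30:130,180:340,::-1],None,fx=5,fy=5,interpolation=cv2.INTER_CUBIC))
s=r.get_state();print(s["time"],s["tcp_pos"],s["wrist_force"])
E
```

```text
5.25 [0.52109962 0.09370681 0.02710171] [-5.91993896  0.11691937  4.88827258]
5.3 [0.52110607 0.09370598 0.02711481] [-6.64345604 -0.29213219  3.80676587]
```

View pics/w4z.png

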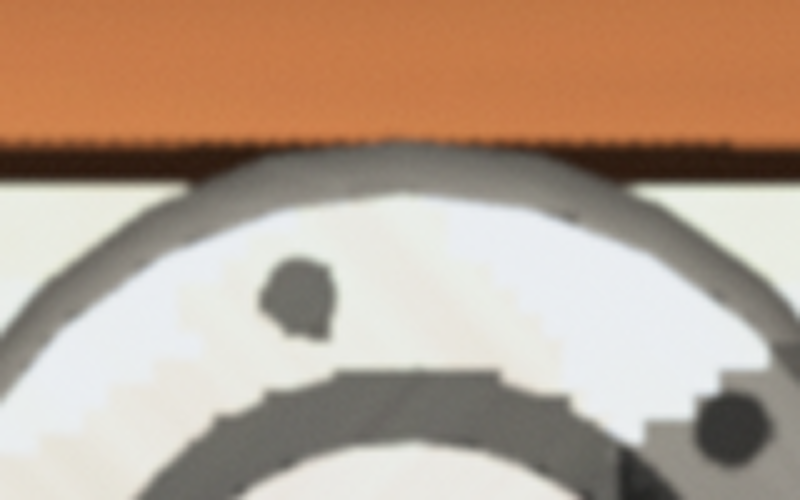

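move_arm(
  deltas=[
    [-0.005,0,0,0,0,0,0],
    [-0.02,0,0,0,0,0,0],
    [-0.04,0,0,0,0,0,0],
    [-0.04,0,-0.035,0,0,0,-1],
    [-0.04,0,-0.07,0,0,-0.12,-1],
    [-0.03,-0.015,-0.08,0,0,-0.27,-1],
    [-0.015,-0.035,-0.08,0,0,-0.42,-1],
    [0,-0.055,-0.08,0,0,-0.57,-1],
    [0.02,-0.078,-0.08,0,0,-0.72,-1],
    [0.035,-0.078,-0.08,0,0,-0.86,-1],
    [0.035,-0.078,-0.08,0,0,-1.0,-1],
    [0.035,-0.078,-0.08,0,0,-1.14,-1],
  ],
)

```text
time: 6.5
tcp_pos: [0.5563, 0.1724, 0.1071]
tcp_rot: [[0.403, 0.915, 0.001], [0.915, -0.403, 0.001], [0.001, 0.0, -1.0]]
wrist_force: [-0.3, 0.5, -0.3]
gripper_width: 0.007
```

move_arm(
  deltas=[
    [0,0,0,0,0,-0.14,-1],
    [0,0,0,0,0,-0.28,-1],
    [0,0,0,0,0,-0.42,-1],
    [0,0,0.02,0,0,-0.56,-1],
    [0,0,0.05,0,0,-0.687,-1],
    [0,0,0.078,0,0,-0.687,-1],
    [0,0,0.078,0,0,-0.687,-1],
  ],
)

```text
time: 7.2
tcp_pos: [0.554, 0.1712, 0.0263]
tcp_rot: [[-0.264, 0.965, -0.004], [0.965, 0.264, -0.001], [0.0, -0.004, -1.0]]
wrist_force: [1.2, -0.2, 0.7]
gripper_width: 0.0
```

```bash
cat > look.py <<'E'
from h import *
import sys
n=sys.argv[1]
s=r.get_state();R=np.array(s["tcp_rot"]);print(s["time"],np.round(s["tcp_pos"],4),"yaw",np.degrees(np.arctan2(R[1,0],R[0,0])).round(2),np.round(s["wrist_force"],2),"q7",s["joint_pos"][6])
c=r.get_calibration("wrist")
p,d=r.capture("wrist");cv2.imwrite(f"pics/{n}.png",p[:,:,::-1]);np.savez(f"pics/{n}.npz",d=d,**c)
E
python3 look.py w5
```

```text
7.2 [0.554  0.1712 0.0263] yaw 105.28 [ 1.21 -0.24  0.71] q7 -0.5756627657901003
```

View pics/w5.png

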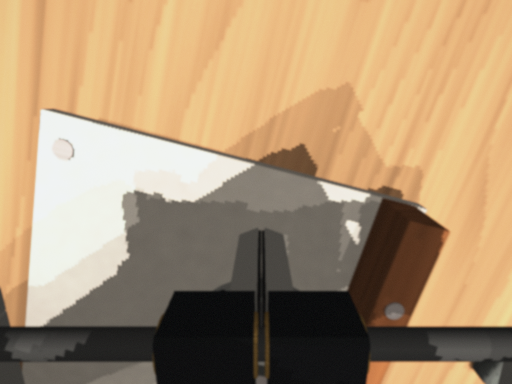

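move_arm(
  deltas=[
    [-0.0039,-0.001,0,0,0,0,-1],
    [-0.0077,-0.002,0,0,0,0,-1],
    [-0.0116,-0.003,0,0,0,0,-1],
    [-0.0155,-0.0041,0,0,0,0,-1],
    [-0.0174,-0.0046,0,0,0,0,-1],
    [-0.0194,-0.0051,0,0,0,0,-1],
    [-0.0213,-0.0056,0,0,0,0,-1],
    [-0.0232,-0.0061,0,0,0,0,-1],
    [-0.0252,-0.0066,0,0,0,0,-1],
    [-0.0271,-0.0071,0,0,0,0,-1],
  ],
)

```text
time: 8.25
tcp_pos: [0.5561, 0.1444, 0.0293]
tcp_rot: [[-0.264, 0.964, -0.0], [0.964, 0.264, 0.001], [0.001, 0.0, -1.0]]
wrist_force: [-1.5, 3.0, 1.4]
gripper_width: 0.004
```

```bash
cat > top.py <<'E'
from h import *
import sys
n=sys.argv[1]
s=r.get_state();R=np.array(s["tcp_rot"]);print(s["time"],np.round(s["tcp_pos"],4),"yaw",np.degrees(np.arctan2(R[1,0],R[0,0])).round(2),np.round(s["wrist_force"],2))
p,d=r.capture("top");p=p[:,:,::-1]
cv2.imwrite(f"pics/{n}.png",p);np.save(f"pics/{n}.npy",d)
cv2.imwrite(f"pics/{n}z.png",cv2.resize(p[165:265,170:365],None,fx=4,fy=4,interpolation=cv2.INTER_CUBIC))
E
python3 top.py t1
```

```text
8.25 [0.5561 0.1444 0.0293] yaw 105.32 [-1.52  2.98  1.39]
```

View pics/t1z.png

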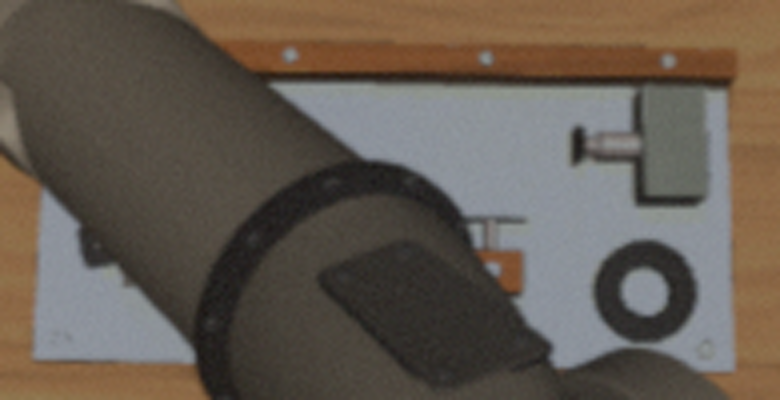

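move_arm(
  deltas=[
    [-0.0029,-0.0008,0,0,0,0,-1],
    [-0.0058,-0.0015,0,0,0,0,-1],
    [-0.0087,-0.0023,0,0,0,0,-1],
    [-0.0116,-0.003,0,0,0,0,-1],
    [-0.0145,-0.0038,0,0,0,0,-1],
    [-0.0174,-0.0046,0,0,0,0,-1],
    [-0.0203,-0.0053,0,0,0,0,-1],
    [-0.0232,-0.0061,0,0,0,0,-1],
    [-0.0261,-0.0069,0,0,0,0,-1],
    [-0.029,-0.0076,0,0,0,0,-1],
    [-0.0319,-0.0084,0,0,0,0,-1],
    [-0.0348,-0.0091,0,0,0,0,-1],
  ],
)

```text
time: 9.5
tcp_pos: [0.5565, 0.1079, 0.0292]
tcp_rot: [[-0.264, 0.965, -0.0], [0.965, 0.264, 0.0], [0.0, -0.0, -1.0]]
wrist_force: [-2.4, 2.5, 1.1]
gripper_width: 0.004
```

```bash
cat > sc.py <<'E'
from h import *
import sys
n=sys.argv[1]
s=r.get_state();R=np.array(s["tcp_rot"]);print(s["time"],np.round(s["tcp_pos"],4),"yaw",np.degrees(np.arctan2(R[1,0],R[0,0])).round(2),np.round(s["wrist_force"],2))
p,d=r.capture("scene");p=p[:,:,::-1]
cv2.imwrite(f"pics/{n}.png",p);np.save(f"pics/{n}.npy",d)
cv2.imwrite(f"pics/{n}z.png",cv2.resize(p[125:245,170:355],None,fx=4,fy=4,interpolation=cv2.INTER_CUBIC))
E
python3 sc.py s1
```

```text
9.5 [0.5565 0.1079 0.0292] yaw 105.3 [-2.39  2.48  1.12]
```

View pics/s1z.png

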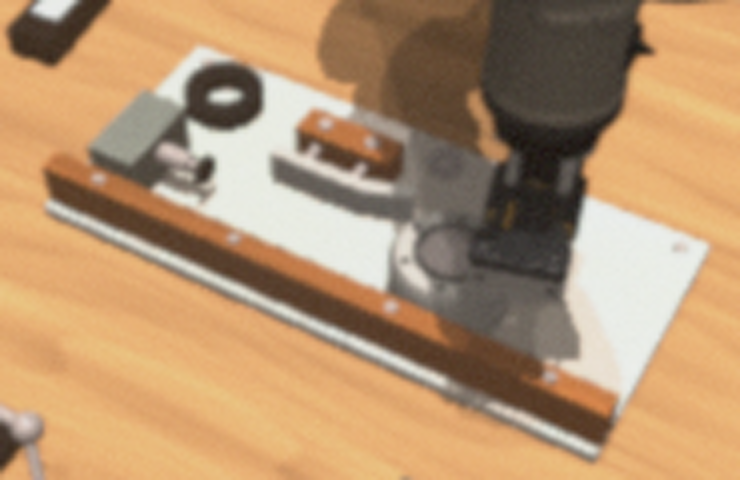

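move_arm(
  deltas=[
    [-0.0029,-0.0008,0,0,0,0,-1],
    [-0.0058,-0.0015,0,0,0,0,-1],
    [-0.0087,-0.0023,0,0,0,0,-1],
    [-0.0116,-0.003,0,0,0,0,-1],
    [-0.0145,-0.0038,0,0,0,0,-1],
    [-0.0174,-0.0046,0,0,0,0,-1],
    [-0.0203,-0.0053,0,0,0,0,-1],
    [-0.0232,-0.0061,0,0,0,0,-1],
    [-0.0261,-0.0069,0,0,0,0,-1],
    [-0.029,-0.0076,0,0,0,0,-1],
    [-0.0319,-0.0084,0,0,0,0,-1],
    [-0.0348,-0.0091,0,0,0,0,-1],
  ],
)

```text
time: 10.75
tcp_pos: [0.5569, 0.0718, 0.0292]
tcp_rot: [[-0.264, 0.965, -0.0], [0.965, 0.264, 0.0], [0.0, -0.0, -1.0]]
wrist_force: [-1.5, 1.6, -0.2]
gripper_width: 0.002
```

move_arm(
  deltas=[
    [-0.0019,-0.0005,0,0,0,0,-1],
    [-0.0039,-0.001,0,0,0,0,-1],
    [-0.0058,-0.0015,0,0,0,0,-1],
    [-0.0077,-0.002,0,0,0,0,-1],
    [-0.0097,-0.0025,0,0,0,0,-1],
    [-0.0116,-0.003,0,0,0,0,-1],
    [-0.0136,-0.0036,0,0,0,0,-1],
    [-0.0155,-0.0041,0,0,0,0,-1],
    [-0.0174,-0.0046,0,0,0,0,-1],
    [-0.0194,-0.0051,0,0,0,0,-1],
    [-0.0213,-0.0056,0,0,0,0,-1],
    [-0.0232,-0.0061,0,0,0,0,-1],
  ],
)

```text
time: 11.95
tcp_pos: [0.5572, 0.048, 0.0292]
tcp_rot: [[-0.264, 0.965, -0.0], [0.965, 0.264, 0.0], [0.0, -0.0, -1.0]]
wrist_force: [-2.5, 1.8, -1.8]
gripper_width: 0.003
```

```bash
python3 sc.py s2
```

```text
11.95 [0.5572 0.048  0.0292] yaw 105.3 [-2.52  1.78 -1.76]
```

View pics/s2z.png

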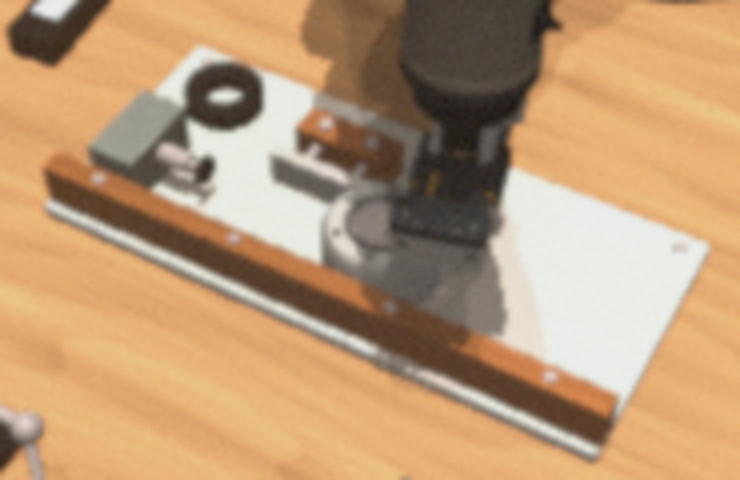

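move_arm(
  deltas=[
    [-0.0019,-0.0005,0,0,0,0,-1],
    [-0.0039,-0.001,0,0,0,0,-1],
    [-0.0058,-0.0015,0,0,0,0,-1],
    [-0.0077,-0.002,0,0,0,0,-1],
    [-0.0097,-0.0025,0,0,0,0,-1],
    [-0.0116,-0.003,0,0,0,0,-1],
    [-0.0136,-0.0036,0,0,0,0,-1],
    [-0.0155,-0.0041,0,0,0,0,-1],
    [-0.0174,-0.0046,0,0,0,0,-1],
    [-0.0194,-0.0051,0,0,0,0,-1],
    [-0.0213,-0.0056,0,0,0,0,-1],
    [-0.0232,-0.0061,0,0,0,0,-1],
  ],
)

```text
time: 13.2
tcp_pos: [0.5573, 0.0248, 0.0293]
tcp_rot: [[-0.264, 0.964, -0.0], [0.964, 0.264, 0.001], [0.001, 0.0, -1.0]]
wrist_force: [-1.4, 6.3, -0.1]
gripper_width: 0.004
```

move_arm(
  deltas=[
    [-0.0019,-0.0005,0,0,0,0,-1],
    [-0.0039,-0.001,0,0,0,0,-1],
    [-0.0058,-0.0015,0,0,0,0,-1],
    [-0.0077,-0.002,0,0,0,0,-1],
    [-0.0097,-0.0025,0,0,0,0,-1],
    [-0.0116,-0.003,0,0,0,0,-1],
    [-0.0136,-0.0036,0,0,0,0,-1],
    [-0.0155,-0.0041,0,0,0,0,-1],
    [-0.0174,-0.0046,0,0,0,0,-1],
    [-0.0194,-0.0051,0,0,0,0,-1],
    [-0.0213,-0.0056,0,0,0,0,-1],
    [-0.0232,-0.0061,0,0,0,0,-1],
  ],
)

```text
time: 14.4
tcp_pos: [0.5574, 0.0011, 0.0292]
tcp_rot: [[-0.265, 0.964, -0.0], [0.964, 0.265, 0.001], [0.001, -0.0, -1.0]]
wrist_force: [-3.2, 7.5, 1.2]
gripper_width: 0.005
```

```bash
python3 sc.py s3
```

```text
14.4 [0.5574 0.0011 0.0292] yaw 105.34 [-3.22  7.55  1.15]
```

View pics/s3z.png

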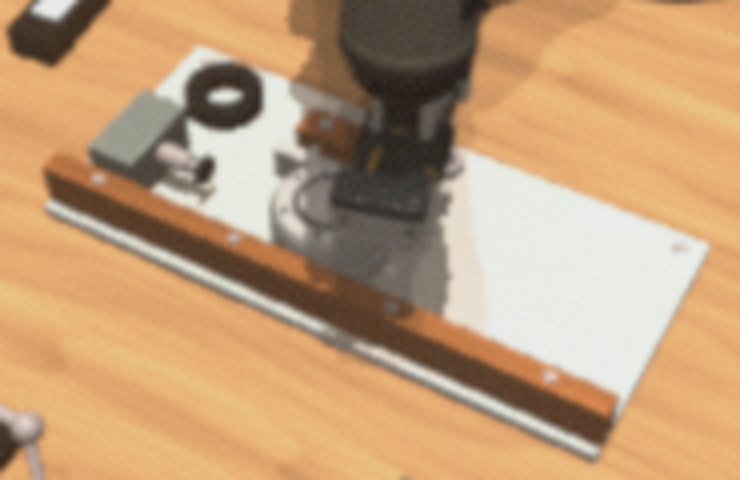

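move_arm(
  deltas=[
    [-0.0019,-0.0005,0,0,0,0,-1],
    [-0.0039,-0.001,0,0,0,0,-1],
    [-0.0058,-0.0015,0,0,0,0,-1],
    [-0.0077,-0.002,0,0,0,0,-1],
    [-0.0097,-0.0025,0,0,0,0,-1],
    [-0.0116,-0.003,0,0,0,0,-1],
    [-0.0136,-0.0036,0,0,0,0,-1],
    [-0.0155,-0.0041,0,0,0,0,-1],
    [-0.0174,-0.0046,0,0,0,0,-1],
    [-0.0194,-0.0051,0,0,0,0,-1],
  ],
)

```text
time: 15.45
tcp_pos: [0.5576, -0.019, 0.0292]
tcp_rot: [[-0.265, 0.964, -0.0], [0.964, 0.265, 0.001], [0.001, -0.0, -1.0]]
wrist_force: [-3.9, 7.6, 2.7]
gripper_width: 0.004
```

move_arm(
  deltas=[
    [-0.0019,-0.0005,0,0,0,0,-1],
    [-0.0039,-0.001,0,0,0,0,-1],
    [-0.0058,-0.0015,0,0,0,0,-1],
    [-0.0077,-0.002,0,0,0,0,-1],
    [-0.0097,-0.0025,0,0,0,0,-1],
    [-0.0116,-0.003,0,0,0,0,-1],
    [-0.0136,-0.0036,0,0,0,0,-1],
  ],
)

```text
time: 16.15
tcp_pos: [0.5577, -0.033, 0.0292]
tcp_rot: [[-0.265, 0.964, -0.0], [0.964, 0.265, 0.001], [0.001, -0.0, -1.0]]
wrist_force: [-2.9, 7.5, 1.5]
gripper_width: 0.005
```

```bash
python3 sc.py s4; python3 top.py t4
```

```text
16.15 [ 0.5577 -0.033   0.0292] yaw 105.34 [-2.92  7.55  1.53]
16.2 [ 0.5577 -0.0334  0.0292] yaw 105.32 [-3.38  7.3   3.21]
```

View pics/s4z.png

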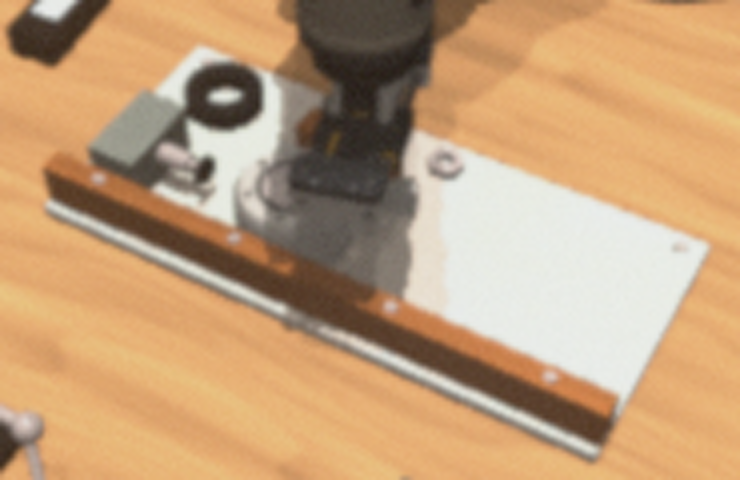

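View pics/t4z.png

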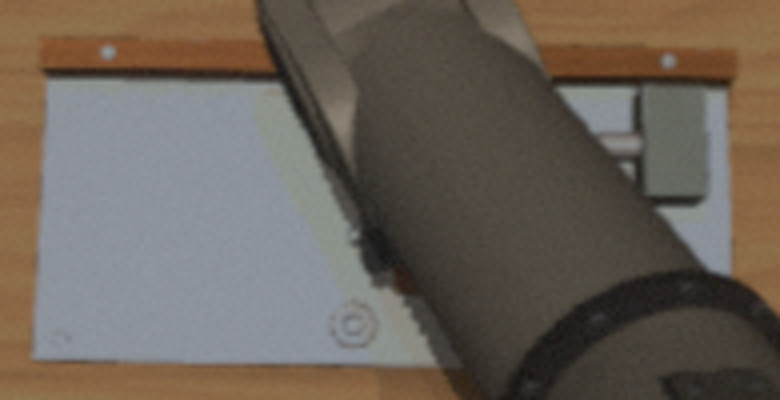

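move_arm(
  deltas=[
    [-0.0019,-0.0005,0,0,0,0,-1],
    [-0.0039,-0.001,0,0,0,0,-1],
    [-0.0058,-0.0015,0,0,0,0,-1],
    [-0.0077,-0.002,0,0,0,0,-1],
    [-0.0097,-0.0025,0,0,0,0,-1],
  ],
)

```text
time: 16.75
tcp_pos: [0.5578, -0.043, 0.0292]
tcp_rot: [[-0.265, 0.964, -0.0], [0.964, 0.265, 0.001], [0.001, -0.0, -1.0]]
wrist_force: [-3.9, 8.5, 2.2]
gripper_width: 0.006
```

move_arm(
  deltas=[
    [-0.0019,-0.0005,0,0,0,0,-1],
    [-0.0039,-0.001,0,0,0,0,-1],
    [-0.0058,-0.0015,0,0,0,0,-1],
    [-0.0077,-0.002,0,0,0,0,-1],
  ],
)

```text
time: 17.15
tcp_pos: [0.5578, -0.0509, 0.0292]
tcp_rot: [[-0.265, 0.964, -0.001], [0.964, 0.265, 0.001], [0.001, -0.0, -1.0]]
wrist_force: [-3.5, 7.7, 3.0]
gripper_width: 0.008
```

```bash
python3 sc.py s5; python3 - <<'E'
import cv2
p=cv2.imread("pics/s5.png")[145:200,190:260]
cv2.imwrite("pics/s5b.png",cv2.resize(p,None,fx=10,fy=10,interpolation=cv2.INTER_CUBIC))
E
```

```text
17.15 [ 0.5578 -0.0509  0.0292] yaw 105.35 [-3.53  7.73  2.97]
```

View pics/s5b.png

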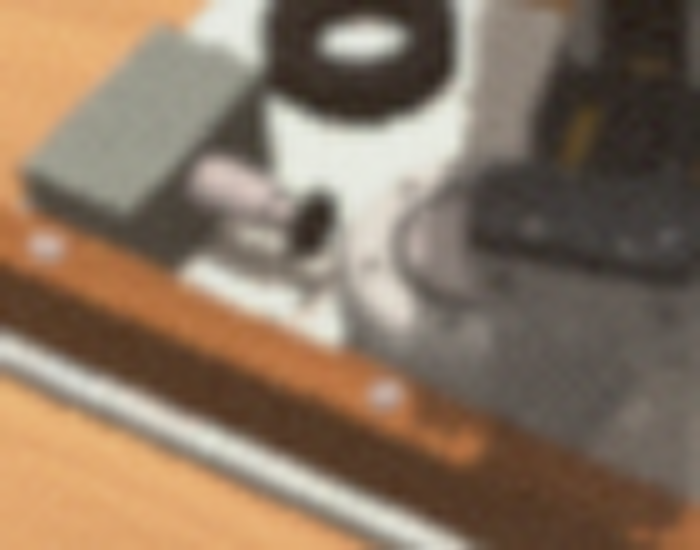

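move_arm(
  deltas=[
    [-0.0019,-0.0005,0,0,0,0,-1],
    [-0.0039,-0.001,0,0,0,0,-1],
    [-0.0058,-0.0015,0,0,0,0,-1],
  ],
)

```text
time: 17.5
tcp_pos: [0.5579, -0.0569, 0.0292]
tcp_rot: [[-0.265, 0.964, -0.001], [0.964, 0.265, 0.001], [0.001, -0.0, -1.0]]
wrist_force: [-3.6, 7.9, 4.0]
gripper_width: 0.009
```

move_arm(
  deltas=[
    [-0.001,-0.0003,0,0,0,0,-1],
    [-0.0019,-0.0005,0,0,0,0,-1],
  ],
)

```text
time: 17.7
tcp_pos: [0.558, -0.0589, 0.0292]
tcp_rot: [[-0.265, 0.964, -0.001], [0.964, 0.265, 0.001], [0.001, -0.0, -1.0]]
wrist_force: [-4.2, 8.9, 2.8]
gripper_width: 0.002
```

move_arm(
  deltas=[
    [-0.001,-0.0003,0,0,0,0,-1],
    [-0.0019,-0.0005,0,0,0,0,-1],
  ],
)

```text
time: 17.9
tcp_pos: [0.558, -0.0608, 0.0292]
tcp_rot: [[-0.265, 0.964, -0.0], [0.964, 0.265, 0.001], [0.001, -0.0, -1.0]]
wrist_force: [-4.3, 8.5, 3.4]
gripper_width: 0.002
```

```bash
python3 sc.py s6; python3 - <<'E'
import cv2
p=cv2.imread("pics/s6.png")[145:200,190:260]
cv2.imwrite("pics/s6b.png",cv2.resize(p,None,fx=10,fy=10,interpolation=cv2.INTER_CUBIC))
E
```

```text
17.9 [ 0.558  -0.0608  0.0292] yaw 105.34 [-4.29  8.46  3.41]
```

View pics/s6b.png

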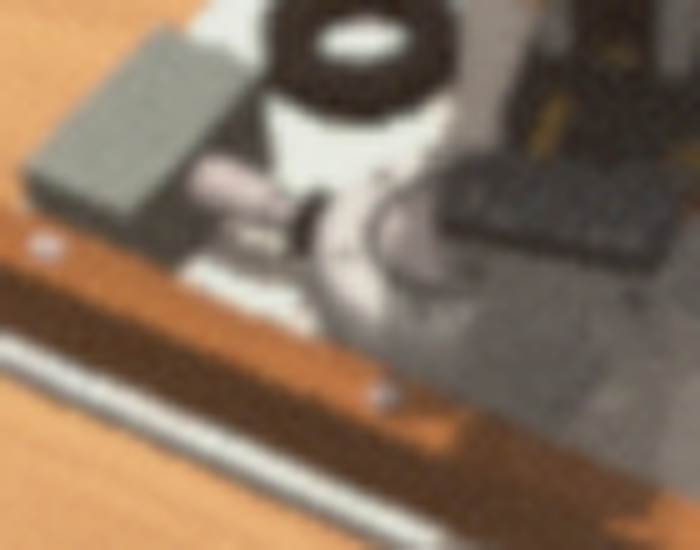

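move_arm(
  deltas=[
    [0.005,0.0013,0,0,0,0,-1],
    [0.018,0.0047,0,0,0,0,-1],
    [0.03,0.0079,0,0,0,0,-1],
    [0.03,0.0079,-0.045,0,0,0,-1],
    [0.03,0.0079,-0.09,0,0,0.14,-1],
    [0.01,-0.01,-0.13,0,0,0.28,-1],
    [-0.01,-0.03,-0.15,0,0,0.42,-1],
    [-0.03,-0.05,-0.15,0,0,0.56,-1],
    [-0.05,-0.07,-0.15,0,0,0.7,-1],
    [-0.063,-0.088,-0.15,0,0,0.84,-1],
    [-0.063,-0.088,-0.15,0,0,0.98,-1],
    [-0.063,-0.088,-0.15,0,0,1.12,-1],
  ],
)

```text
time: 19.15
tcp_pos: [0.4899, -0.1456, 0.1794]
tcp_rot: [[0.757, 0.653, 0.0], [0.653, -0.757, -0.001], [-0.0, 0.001, -1.0]]
wrist_force: [1.0, -0.5, -0.9]
gripper_width: 0.004
```

move_arm(
  deltas=[
    [0,0,0,0,0,0.14,-1],
    [0,0,0,0,0,0.28,-1],
    [0,0,0,0,0,0.42,-1],
    [0,0,0,0,0,0.56,-1],
    [0,0,0,0,0,0.7,-1],
    [0,0,0,0,0,0.7,-1],
    [0,0,0,0,0,0.7,-1],
  ],
)

```text
time: 19.85
tcp_pos: [0.4903, -0.1451, 0.1793]
tcp_rot: [[1.0, 0.023, 0.0], [0.023, -1.0, -0.0], [0.0, 0.0, -1.0]]
wrist_force: [-0.5, -0.2, 0.5]
gripper_width: 0.003
```

```bash
python3 look.py w6
```

```text
19.85 [ 0.4903 -0.1451  0.1793] yaw 1.33 [-0.52 -0.18  0.55] q7 -1.497044486185044
```

View pics/w6.png

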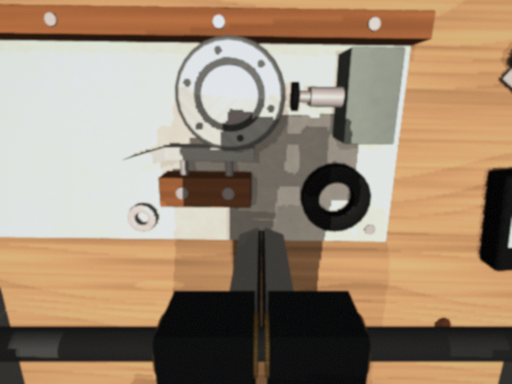

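```bash
python3 - <<'E'
import cv2
p=cv2.imread("pics/w6.png")[30:160,165:365]
cv2.imwrite("pics/w6z.png",cv2.resize(p,None,fx=4,fy=4,interpolation=cv2.INTER_CUBIC))
E
```

```text
(no output)
```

View pics/w6z.png

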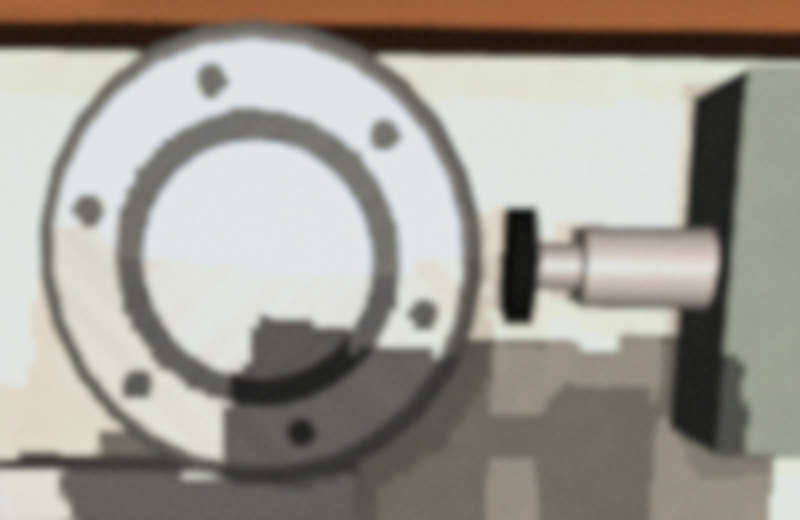

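```bash
python3 - <<'E'
from h import *
c=dict(np.load("pics/w6.npz"));print(c["eye"])
Z=lambda x,y:[165+(x+.5)/4-.5,30+(y+.5)/4-.5]
for z in (.060,.067):
  a=ray(c,[Z(40,250),Z(480,250),Z(260,22),Z(260,480)],z).round(4);print(z,a.tolist(),"w",a[0,1]-a[1,1],a[2,0]-a[3,0],"cy",(a[0,1]+a[1,1])/2)
for z in (.029,.042):print("button",ray(c,[Z(503,265)],z).round(4))
print("buttonback",ray(c,[Z(537,265)],.055).round(4))
print("block",ray(c,[Z(745,72),Z(718,450)],.062).round(4).tolist())
print("fence",ray(c,[Z(100,24),Z(600,29)],.052).round(4).tolist())
print("shoe",ray(c,[Z(20,457)],.04).round(4))
E
```

```text
[ 0.57325821 -0.14296083  0.3589292 ]
0.06 [[0.5752, -0.0685, 0.06], [0.5773, -0.1632, 0.06], [0.6211, -0.1161, 0.06], [0.5265, -0.1157, 0.06]] w 0.0947 0.09460000000000002 cy -0.11585000000000001
0.067 [[0.5751, -0.0703, 0.067], [0.5772, -0.1628, 0.067], [0.62, -0.1167, 0.067], [0.5276, -0.1163, 0.067]] w 0.0925 0.09240000000000004 cy -0.11655
button [[ 0.5744 -0.171   0.029 ]]
button [[ 0.5743 -0.1699  0.042 ]]
buttonback [[ 0.5745 -0.1762  0.055 ]]
block [[0.6135, -0.2163, 0.062], [0.5358, -0.2179, 0.062]]
fence [[0.6212, -0.0816, 0.052], [0.6226, -0.1873, 0.052]]
shoe [[ 0.5277 -0.0563  0.04  ]]
```

move_arm(
  deltas=[
    [0.01,-0.015,0,0,0,-0.14,-1],
    [0.02,-0.035,0,0,0,-0.29,-1],
    [0.035,-0.055,0,0,0,-0.44,-1],
    [0.05,-0.075,0,0,0,-0.59,-1],
    [0.06,-0.095,0.02,0,0,-0.74,-1],
    [0.07,-0.112,0.04,0,0,-0.89,-1],
    [0.0703,-0.1125,0.05,0,0,-1.04,-1],
    [0.0703,-0.1125,0.05,0,0,-1.19,-1],
    [0.0703,-0.1125,0.05,0,0,-1.34,-1],
    [0.0703,-0.1125,0.05,0,0,-1.49,-1],
    [0.0703,-0.1125,0.05,0,0,-1.64,-1],
    [0.0703,-0.1125,0.05,0,0,-1.78,-1],
  ],
)

```text
time: 21.1
tcp_pos: [0.5584, -0.032, 0.1292]
tcp_rot: [[-0.234, 0.972, 0.0], [0.972, 0.234, 0.0], [0.0, 0.0, -1.0]]
wrist_force: [0.3, -0.5, 0.3]
gripper_width: 0.004
```

move_arm(
  deltas=[
    [0,0,0.035,0,0,-0.032,-1],
    [0,0,0.075,0,0,-0.032,-1],
    [0,0,0.1,0,0,-0.032,-1],
    [0,0,0.1,0,0,-0.032,-1],
  ],
)

```text
time: 21.5
tcp_pos: [0.5563, -0.0319, 0.0264]
tcp_rot: [[-0.259, 0.966, -0.005], [0.966, 0.259, 0.001], [0.002, -0.004, -1.0]]
wrist_force: [-0.2, -0.1, 0.1]
gripper_width: 0.005
```

move_arm(
  deltas=[
    [-0.0039,-0.001,0,0,0,0,-1],
    [-0.0077,-0.002,0,0,0,0,-1],
    [-0.0116,-0.003,0,0,0,0,-1],
    [-0.0155,-0.0041,0,0,0,0,-1],
    [-0.0194,-0.0051,0,0,0,0,-1],
    [-0.0223,-0.0059,0,0,0,0,-1],
    [-0.0252,-0.0066,0,0,0,0,-1],
    [-0.0271,-0.0071,0,0,0,0,-1],
    [-0.029,-0.0076,0,0,0,0,-1],
  ],
)

```text
time: 22.4
tcp_pos: [0.5583, -0.0614, 0.0292]
tcp_rot: [[-0.257, 0.967, -0.0], [0.967, 0.257, 0.001], [0.001, 0.0, -1.0]]
wrist_force: [-2.4, 7.9, 1.7]
gripper_width: 0.003
```

Now 1 mm rows, reading force every 2 mm.

move_arm(
  deltas=[
    [-0.001,-0.0003,0,0,0,0,-1],
    [-0.0019,-0.0005,0,0,0,0,-1],
  ],
)

```text
time: 22.6
tcp_pos: [0.5582, -0.0626, 0.0292]
tcp_rot: [[-0.257, 0.966, -0.0], [0.966, 0.257, 0.002], [0.002, 0.0, -1.0]]
wrist_force: [-3.1, 7.7, 2.3]
gripper_width: 0.009
```

move_arm(
  deltas=[
    [-0.001,-0.0003,0,0,0,0,-1],
    [-0.0019,-0.0005,0,0,0,0,-1],
  ],
)

```text
time: 22.8
tcp_pos: [0.5581, -0.0643, 0.0292]
tcp_rot: [[-0.258, 0.966, -0.0], [0.966, 0.258, 0.002], [0.002, -0.0, -1.0]]
wrist_force: [-2.6, 7.1, 3.0]
gripper_width: 0.009
```

move_arm(
  deltas=[
    [-0.001,-0.0003,0,0,0,0,-1],
  ],
)

```text
time: 22.9
tcp_pos: [0.5582, -0.0654, 0.0292]
tcp_rot: [[-0.257, 0.966, -0.0], [0.966, 0.257, 0.002], [0.002, 0.0, -1.0]]
wrist_force: [-2.5, 7.3, 2.6]
gripper_width: 0.005
```

move_arm(
  deltas=[
    [-0.001,-0.0003,0,0,0,0,-1],
  ],
)

```text
time: 23.0
tcp_pos: [0.5581, -0.0664, 0.0292]
tcp_rot: [[-0.257, 0.966, -0.0], [0.966, 0.257, 0.002], [0.002, 0.0, -1.0]]
wrist_force: [-2.6, 8.4, 1.9]
gripper_width: 0.004
```

move_arm(
  deltas=[
    [-0.001,-0.0003,0,0,0,0,-1],
  ],
)

```text
time: 23.1
tcp_pos: [0.5581, -0.0675, 0.0292]
tcp_rot: [[-0.257, 0.966, -0.0], [0.966, 0.257, 0.002], [0.002, 0.0, -1.0]]
wrist_force: [-2.7, 7.8, 2.6]
gripper_width: 0.007
```

move_arm(
  deltas=[
    [-0.001,-0.0003,0,0,0,0,-1],
  ],
)

```text
time: 23.2
tcp_pos: [0.5581, -0.0685, 0.0292]
tcp_rot: [[-0.257, 0.966, -0.0], [0.966, 0.257, 0.002], [0.002, 0.0, -1.0]]
wrist_force: [-2.9, 8.4, 2.0]
gripper_width: 0.003
```

move_arm(
  deltas=[
    [-0.001,-0.0003,0,0,0,0,-1],
  ],
)

```text
time: 23.3
tcp_pos: [0.5581, -0.0694, 0.0292]
tcp_rot: [[-0.258, 0.966, -0.0], [0.966, 0.258, 0.002], [0.002, 0.0, -1.0]]
wrist_force: [-1.4, 8.1, 1.3]
gripper_width: 0.005
```

move_arm(
  deltas=[
    [-0.001,-0.0003,0,0,0,0,-1],
  ],
)

```text
time: 23.4
tcp_pos: [0.5581, -0.0704, 0.0292]
tcp_rot: [[-0.258, 0.966, -0.0], [0.966, 0.258, 0.002], [0.002, 0.0, -1.0]]
wrist_force: [-1.7, 9.0, 1.5]
gripper_width: 0.004
```

move_arm(
  deltas=[
    [-0.001,-0.0003,0,0,0,0,-1],
  ],
)

```text
time: 23.5
tcp_pos: [0.5581, -0.0714, 0.0292]
tcp_rot: [[-0.258, 0.966, -0.0], [0.966, 0.258, 0.002], [0.002, 0.0, -1.0]]
wrist_force: [-1.9, 9.2, 1.6]
gripper_width: 0.004
```

```bash
python3 sc.py s7; python3 - <<'E'
import cv2
p=cv2.imread("pics/s7.png")[145:200,190:260]
cv2.imwrite("pics/s7b.png",cv2.resize(p,None,fx=10,fy=10,interpolation=cv2.INTER_CUBIC))
E
```

```text
23.5 [ 0.5581 -0.0714  0.0292] yaw 104.93 [-1.86  9.25  1.63]
```

View pics/s7b.png

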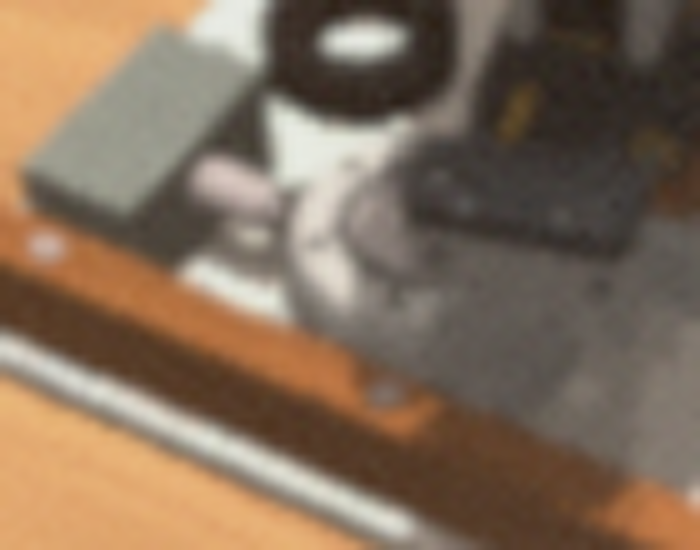

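move_arm(
  deltas=[
    [-0.001,-0.0003,0,0,0,0,-1],
  ],
)

```text
time: 23.65
tcp_pos: [0.5581, -0.0723, 0.0292]
tcp_rot: [[-0.258, 0.966, -0.0], [0.966, 0.258, 0.002], [0.002, 0.0, -1.0]]
wrist_force: [-1.4, 9.9, 1.3]
gripper_width: 0.008
```

move_arm(
  deltas=[
    [-0.001,-0.0003,0,0,0,0,-1],
  ],
)

```text
time: 23.75
tcp_pos: [0.5581, -0.0733, 0.0292]
tcp_rot: [[-0.258, 0.966, -0.0], [0.966, 0.258, 0.002], [0.002, 0.001, -1.0]]
wrist_force: [-0.6, 10.4, 0.8]
gripper_width: 0.003
```

move_arm(
  deltas=[
    [0.002,0.0005,0,0,0,0,-1],
    [0.006,0.0015,0,0,0,0,-1],
    [0.018,0.0045,0,0,0,0,-1],
    [0.03,0.0075,0,0,0,0,-1],
    [0.03,0.0075,-0.045,0,0,0,-1],
    [0.03,0.0075,-0.09,0,0,0.14,-1],
    [0.01,-0.01,-0.13,0,0,0.28,-1],
    [-0.01,-0.03,-0.15,0,0,0.42,-1],
    [-0.03,-0.05,-0.15,0,0,0.56,-1],
    [-0.045,-0.07,-0.15,0,0,0.7,-1],
    [-0.052,-0.084,-0.15,0,0,0.84,-1],
    [-0.052,-0.084,-0.15,0,0,0.98,-1],
  ],
)

```text
time: 24.95
tcp_pos: [0.4889, -0.148, 0.1793]
tcp_rot: [[0.666, 0.746, -0.001], [0.746, -0.666, -0.001], [-0.001, 0.0, -1.0]]
wrist_force: [0.6, -0.1, -0.2]
gripper_width: 0.004
```

move_arm(
  deltas=[
    [0,0,0,0,0,0.14,-1],
    [0,0,0,0,0,0.28,-1],
    [0,0,0,0,0,0.42,-1],
    [0,0,0,0,0,0.56,-1],
    [0,0,0,0,0,0.7,-1],
    [0,0,0,0,0,0.83,-1],
    [0,0,0,0,0,0.83,-1],
    [0,0,0,0,0,0.83,-1],
  ],
)

```text
time: 25.75
tcp_pos: [0.4904, -0.1463, 0.1792]
tcp_rot: [[1.0, 0.025, 0.0], [0.025, -1.0, -0.0], [0.0, 0.0, -1.0]]
wrist_force: [0.4, 0.2, 0.4]
gripper_width: 0.008
```

```bash
python3 look.py w7;python3 - <<'E'
import cv2
p=cv2.imread("pics/w7.png")[30:160,165:365]
cv2.imwrite("pics/w7z.png",cv2.resize(p,None,fx=4,fy=4,interpolation=cv2.INTER_CUBIC))
E
```

```text
25.75 [ 0.4904 -0.1463  0.1792] yaw 1.43 [0.36 0.2  0.38] q7 -1.511077507467296
```

View pics/w7z.png

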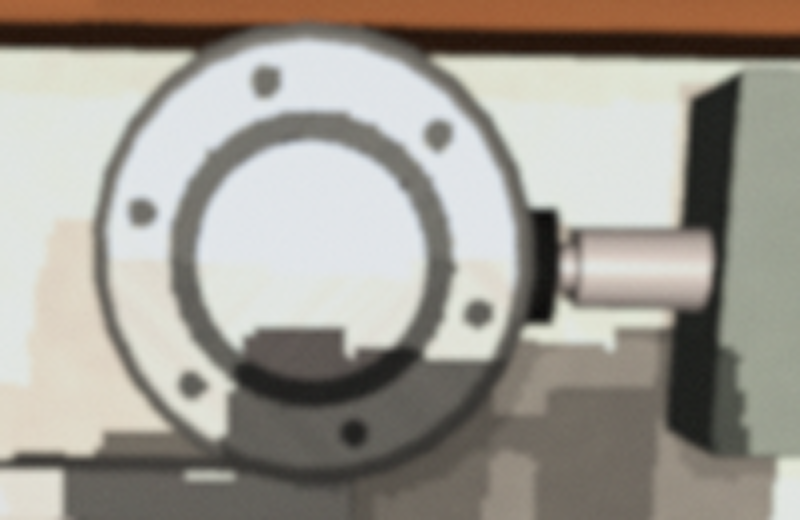

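View pics/w7.png

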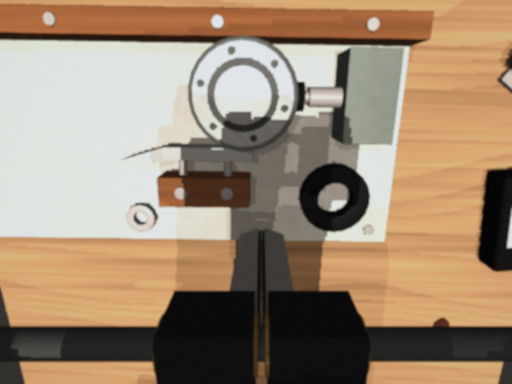

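```bash
python3 - <<'E'
from h import *
def edges(n):
    c=dict(np.load(f"pics/{n}.npz"));g=cv2.cvtColor(cv2.imread(f"pics/{n}.png"),cv2.COLOR_BGR2GRAY).astype(float)
    def cr(row,a,b,th,rise):
        l=row[a:b]
        for k in range(len(l)-1):
            if (l[k]<th<=l[k+1]) if rise else (l[k]>th>=l[k+1]): return a+k+(th-l[k])/(l[k+1]-l[k])
        return np.nan
    bb=[cr(g[v],295,312,120,True) for v in (85,86,87,106,107)]
    rod=[np.argmin(0*g[0])]
    blk=[cr(g[v],330,345,120,False) for v in (70,75,80)]
    print(n,"button back",np.round(bb,2),"block dark L",np.round(blk,2)); 
    print(g[97,290:330].astype(int))
    B=ray(c,[[np.nanmedian(bb),96]],.045)[0];K=ray(c,[[np.nanmedian(blk),75]],.012)[0]
    print(B.round(4),K.round(4),"sep",(B[1]-K[1]).round(4)); return c
edges("w6");edges("w7")
c=dict(np.load("pics/w7.npz"));Z=lambda x,y:[165+(x+.5)/4-.5,30+(y+.5)/4-.5]
for z in (.060,.067):
  a=ray(c,[Z(95,250),Z(532,250),Z(315,22),Z(315,482)],z).round(4);print(z,a.tolist(),"cy",(a[0,1]+a[1,1])/2,"cx",(a[2,0]+a[3,0])/2)
print("fence",ray(c,[Z(100,24),Z(600,29)],.052).round(4).tolist())
E
```

```text
w6 button back [298.64 298.71 298.76 297.93 297.75] block dark L [337.2  336.72 336.51]
[103  40  17  21  24  24  24  26  55 118 178 208 216 215 215 214 216 215
 216 203 177 179 208 221 223 224 223 224 224 224 223 223 223 223 224 223
 223 223 222 222]
[ 0.5744 -0.1771  0.045 ] [ 0.5952 -0.2172  0.012 ] sep 0.04
w7 button back [304.17 304.38 304.49 303.27 303.13] block dark L [336.02 335.68 335.29]
[225 226 221 200 157 118  99  85  63  41  27  26  21  36  89 164 206 214
 199 177 189 216 225 224 225 225 223 225 225 224 225 224 224 223 224 223
 223 223 224 223]
[ 0.5747 -0.1832  0.045 ] [ 0.5954 -0.2172  0.012 ] sep 0.034
0.06 [[0.5755, -0.0815, 0.06], [0.5777, -0.1755, 0.06], [0.6214, -0.1284, 0.06], [0.5265, -0.1293, 0.06]] cy -0.1285 cx 0.57395
0.067 [[0.5754, -0.083, 0.067], [0.5776, -0.1748, 0.067], [0.6203, -0.1288, 0.067], [0.5276, -0.1296, 0.067]] cy -0.12890000000000001 cx 0.57395
fence [[0.6213, -0.0826, 0.052], [0.6228, -0.1883, 0.052]]
```

move_arm(
  deltas=[
    [-0.01,0,-0.02,0,0,0,-1],
    [-0.02,0,-0.04,0,0,0,-1],
    [-0.02,0,-0.06,0,0,0,-1],
    [-0.02,0,-0.06,0,0,0,-1],
    [-0.02,0,-0.06,0,0,0,-1],
    [-0.02,0,-0.06,0,0,0,-1],
    [-0.02,0,-0.06,0,0,0,-1],
    [-0.02,0,-0.06,0,0,0,-1],
    [-0.02,0,-0.06,0,0,0,-1],
    [-0.02,0,-0.06,0,0,0,-1],
  ],
)

```text
time: 26.8
tcp_pos: [0.4702, -0.1475, 0.239]
tcp_rot: [[1.0, 0.02, -0.0], [0.02, -1.0, 0.0], [-0.0, -0.0, -1.0]]
wrist_force: [0.7, 0.7, 0.1]
gripper_width: 0.002
```

```bash
python3 look.py w8; python3 sc.py s8; python3 - <<'E'
from h import *
c=dict(np.load("pics/w8.npz"));g=cv2.imread("pics/w8.png")
q=proj(c,[[.5747,-.1832,.045],[.574,-.1287,.067],[.595,-.2172,.012]]);print(q.round(1))
x,y=q[0].astype(int);x0=max(x-110,0);y0=max(y-60,0)
cv2.imwrite("pics/w8z.png",cv2.resize(g[y0:y0+130,x0:x0+200],None,fx=4,fy=4,interpolation=cv2.INTER_CUBIC))
E
```

```text
26.8 [ 0.4702 -0.1475  0.239 ] yaw 1.14 [0.7  0.7  0.09] q7 -1.447384909324123
26.85 [ 0.4703 -0.1475  0.2391] yaw 1.14 [ 0.11  0.07 -0.64]
[[296.7  76. ]
 [244.4  74.4]
 [324.4  59.4]]
```

View pics/w8z.png

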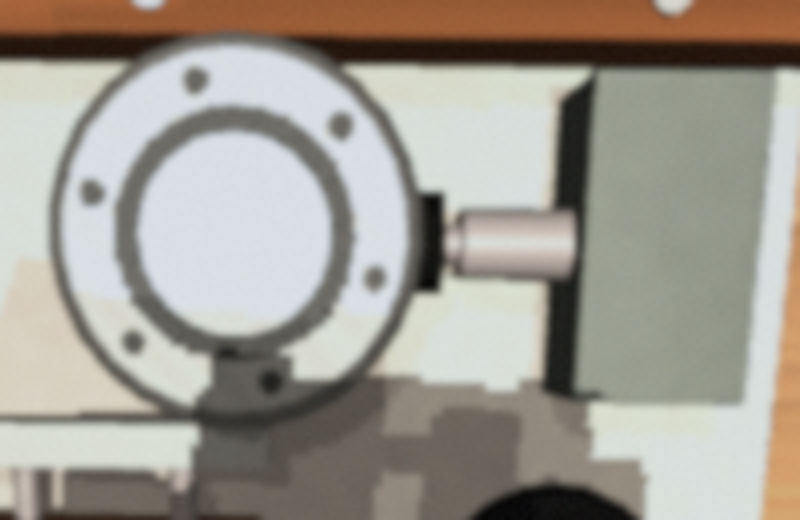

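View pics/s8z.png

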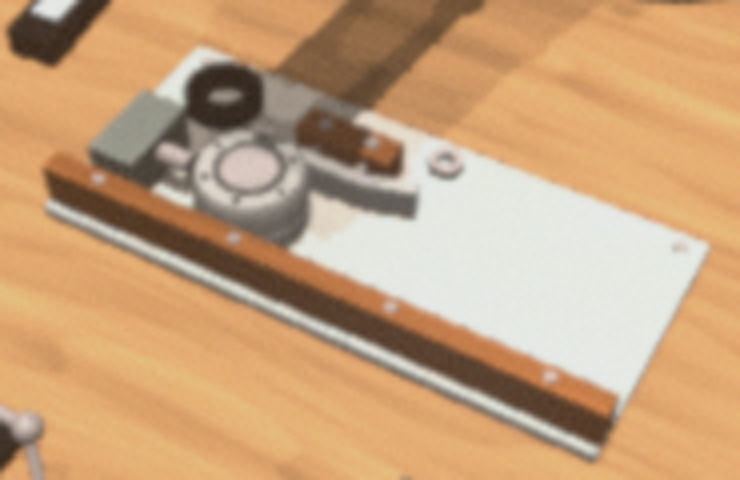

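```bash
python3 -c "
from workcell import r
print(r.get_state()['time'],r.close_job())"
```

```text
the job is handed in; nothing more can be done
26.9 None
```

The housing is standing against the fence in the shoe, holding the plunger in by about half. The arm is clear, and I handed the job in at 26.9 s.

I pushed the housing to the fence with two spread fingers, with about 6 N at contact. I then pushed it along the fence with the closed fingers, angled 15° toward the fence. The wrist forces I read were about 3–4 N before the shoe, about 8 N of drag inside it and about 10 N at the end.

**Last checks:**
- **Plunger:** it is pressed about 5 mm by force (2.8 N above the drag) and about 6 mm by sight, out of 10 mm. The two disagree by about 1 mm, so it may be slightly past half, but it is well short of bottoming.
- **Holding:** the wrist pictures about 2 s and 3 s after I let go show the housing touching the fence and button, with no visible creep.
- **Other objects:** the tape and bearing look untouched in the last pictures. I did not re-measure the objects lying on the bench, but the arm never went near them with its fingers lowered.

**One disagreement:** before contact, all three cameras put the button's face at about jig y -133 to -135 mm. The text allows -99 to -123 mm. The force began to rise where the cameras put the face (within about 2 mm), so I went by sight and feel.

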